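# Find the polisher rotor's heavy side and hold it down

## Robot

A 6-joint arm with a two-finger parallel gripper is mounted at the origin on the work surface. World frame = base frame: x ahead of the robot, y to its left, z up, the work surface at z = 0. Lengths are in m, angles in rad, forces in N, time in s.
With the tool pointing down it reaches from about 0.275 to 0.75 m from the base axis. Payload 10.2 kg.
Tool frame: the origin (TCP) lies between the finger pads, 19 mm behind the fingertips; this is the grasp point; z points along the fingers, y is the line along which they close (so a half turn about z gives the same grasp; the last joint's range is limited). The gripper opens to 85 mm and grips with 20 to 120 N. Pads are 22 mm wide; open, the fingers measure 114 mm over their backs; the gripper's body (76 mm by 85 mm) begins 54 mm behind the grasp point. The pads swing forward as they close: fully open they stand 13 mm farther back than shut.
Start: joints at [-1.479, 0.313, 1.498, -0, 1.331, -0.223], TCP at [0.163, -0.499, 0.25] pointing down, gripper open.
Joint ranges: [-2.94, 2.94], [-0.97, 2.17], [0.19, 2.56], [-1.23, 4.37], [0.02, 3.11], [-2.88, 2.88]. Speed limits (rad/s): [2.39, 2.39, 3.01, 3.14, 3.14, 3.14].

## Interface

Orientations are given as a 3x3 rotation matrix whose columns are the frame's x, y, z axes.
In Python, from rig import manip, viewer, workorder gives the robot as it stands.
- The arm moves only by the tool send_rows, never from a script. Its argument "plan" is a list of rows, each a list of 6 numbers: the shift along the tool's x, y, z in mm, then the turn, a rotation vector about the tool's x, y, z in rad. A call has 1 to 10 rows; each row shifts and turns the commanded pose from where the row before left it, along the tool's axes as they then stand; what a row does not reach is not made up. A row lasts 1/10 s, in which the tool goes at most 50 mm and 8.59 degrees, less where a joint would pass 70% of its speed; a pose out of reach is approached as far as the arm can. A call is refused whole if a number of a shift passes 50 or a number of a turn 0.15, either way. A call with a gripper value outside its range is refused whole. "gripper" is the finger opening in mm, from 0 to 85.4, set as the call begins (left out, the last holds). The fingers move at their own pace and stop on an object; the grip force is fixed at half the most. Time passes only in rows, so rows that do not move let the fingers close. It gives the time, the measured TCP pose, the force, the opening and the grip force at its end, in the units of the state.
- manip.get_state(): the state, without advancing time (a new reading comes with each control period).
- viewer.camera(name): name is "side" or "top" or "wrist"; returns a dict with "frame" (420x560x3 uint8, blue, green, red), "intrinsics" (3x3 intrinsics, pixels), "R" (3x3) and "t" (3): a world point X has camera coordinates R X + t; the wrist camera has in their place "tool_from_camera" (4x4, takes a point from camera to tool coordinates, whose origin is the TCP and whose axes are the flange's). Camera axes: x right, y down, z forward; pixel columns grow to the right and rows downward; lengths in m; the calibration is good to about 2 mm. The wrist camera is an equidistant fisheye: a pixel r from the principal point sees the ray r / f radians off the axis. A picture is of the moment at which its call begins: read the wrist's pose just before it. There is no depth.
- workorder.job_done(): hands the job in; it is judged then, once.
Trained networks look in a picture, given as the dict that the camera call returned (one of the last four; its "shot" number tells which), for a name from the list of things; names that differ only in an ending like _2 or _b are one class to them, and where a whole thing is asked for, a point or a joint stands for the part that bears it (a point fixed in the world has none). Each returns a list of dicts, best first, with "confidence" (0 to 1); they miss things now and then, are a little off and sometimes report something else, mostly with a low value. They report only what shows in the picture. A call takes as long as a camera call. They do not tell look-alikes from the thing itself.
- viewer.boxes_of(picture, target): "at" ([x, y, z] in m, in the coordinates of the camera as it stood for that picture, good to about 4 mm: the middle of the surface that is visible of it).
- viewer.silhouettes(picture, target): "region" (420x560 bool, what is visible of it).
- viewer.place_of(picture, target): "at" ([x, y, z] in m, in the coordinates of the camera as it stood for that picture, good to about 4 mm: a listed point, or the origin of a listed thing).
The state is a dict: "time_s": time; "joint_pos": joint angles; "qvel": joint speeds; "tau": joint torques, N m; "tcp_pos": TCP position; "eef_rot": TCP orientation; "wrist_force": force on the tool from outside, world axes, zero at the start; "wrist_torque": the same for the moment, N m; "finger_gap": finger opening in m; "gripper_force": force on a finger pad.
Only numpy, scipy, OpenCV 4.12 (cv2) and the standard library are available. Lean on these libraries where they do the work, as an engineer would, in place of code of your own. Each camera call takes 0.05 s, during which the arm holds its last target. There are 200 camera calls.

## Task

Slide the orange shield up out of its slotted holder in front of the polisher and lay it flat in the grey tray, letting go of it there. Then grip the rotor's black knob, turn it to and fro to feel which side of the closed rotor is heavy, turn the heavy side to the very bottom of its tilted face, and finish while still gripping the knob and holding it still there. Leave everything else on the bench where it stands.

Things in the scene. Friction and masses are not known exactly. Their poses are not given: they have to be found in the camera images.
- polisher: Bench polisher, fixed: grey base plate 235 x 160 x 8 mm, blue motor housing (up to 78 mm high) behind a leaning rotor, dark steel slotted holder at the front. Origin on the bench under the arbor; x points away from the holder, z up. Slot: centre at x = -130 mm, running along y, 9 mm wide, 106 mm long, floor 8 mm and rim 38 mm above the bench.
- shield: Orange see-through shield panel with a black band along its top edge, 6 mm thick (its x), 100 mm wide (its y), 150 mm high (its z), 90 g; loose, standing upright in the slot at the start, 3 mm play across. Origin at the middle of its lower edge. The shield stands in the way of the gripper at the knob.
- shield_mid (a point): Centre of the shield panel.
- shield_top (a point): Middle of the shield's top edge, where it is pinched across its 6 mm.
- tray_grey: Grey open tray, fixed, 230 mm (x) x 170 mm (y), 18 mm high, walls and floor 4 mm thick. Origin on the bench under its centre. The shield lies flat in it with room to spare. It may stand left or right of the polisher; the other tray, pale wood with jewellery, is not to be used.
- arbor: Fixed axle of the rotor. Origin on the axis at the centre of the rotor's underside, 80 mm above the bench. z: the axis, up and leaning 35 degrees from vertical towards the holder; y level; x uphill along the rotor's face, so -x is the bottom. Along z: the rotor, a closed aluminium can 130 mm across, from 0 to 40 mm; its knob from 40 to 76 mm.
- rotor (a joint): Angle of the rotor about the arbor's z, rad, positive anticlockwise seen from above, no end stops. At 0 the dot end of the knob points uphill. The knob, a black bar 48 mm long, 14 mm wide, 36 mm high, centred on the axis, turns the whole rotor. The bearing drags with 0.17 N m against either way of turning, more than the weight pulls, so the rotor stays where it is left.
- knob_dot (a point): Red dot on the knob's top face, 17 mm from the axis along the bar; only marks one end of the knob.
- can_top (a point): Centre of the rotor can's top face. Inside the can an unseen weight (the slug) of about 0.45 kg sits 45 mm off the axis, on a side that differs every time and has nothing to do with the red dots. Its pull about the axis is 0.09 to 0.15 N m when it is level with the axis, none when at the top or bottom. At the start it is at least 35 degrees away from the bottom.
- jar_pink: Pink stone jar, 72 mm across, 95 mm high; origin under it. Not to be moved.
- jar_violet: Violet stone jar, 60 mm across, 80 mm high; origin under it. Not to be moved.
- bowl: White bowl, 110 mm across, 40 mm high; origin under it. Not to be moved.
- pliers: Red-handled pliers lying flat, 125 mm long, 13 mm high; origin under the joint area. Not to be moved.
- mug: White ceramic cup, 80 mm across, 90 mm high; origin under it. Not to be moved.
- pebble: Black polished pebble, 54 mm across, 21 mm high; origin under it. Not to be moved.
- brush: Bench brush lying flat, handle to its -x; origin under it. Not to be moved.
- pendant: Round silver pendant with an amber stone, 44 mm across, in the wooden tray; origin under it. Not to be moved.
Things that resemble listed ones, but are neither listed nor needed, are in the scene too. There is more than one size of the shield; the job needs the largest.

How it is judged:
On the way, in this order (a step that is already met when the one before it is completed fails the run):
1. the shield is held by the fingers, drawn up out of the slot (z of shield in the frame of polisher above 0.045 m and contact force between the fingers and shield above 0.5 N), for 0.2 s.
2. the shield lies flat in the grey tray, let go (x of shield_mid in the frame of tray_grey between -0.065 and 0.065 m and y of shield_mid in the frame of tray_grey between -0.045 and 0.045 m and z of shield_mid in the frame of tray_grey below 0.014 m and angle between shield's own z axis and vertical between 1.5 and 1.64 rad and contact force between the fingers and shield below 0.1 N and linear speed of shield below 0.03 m/s), for 0.3 s.
3. the knob is gripped with the heavy side at the bottom (y of slug_c0 in the frame of arbor between -0.0154 and 0.0154 m and x of slug_c0 in the frame of arbor below 0 m and contact force between the fingers and rotor above 5 N and distance between the grasp point and can_top below 0.055 m), for 0.2 s.
At the end, for the whole second after the job is handed in: The shield lies flat in the grey tray, centre within 65 mm (tray x) and 45 mm (tray y) of the tray's centre, not touched by the fingers; the TCP is within 55 mm of the can's top centre, the fingers press on the rotor with over 5 N, it is still, its heavy side within 20 degrees of the lowest point (all of step 2 and all of step 3 and velocity of joint rotor between -0.05 and 0.05 rad/s); the arm keeps its last pose, push and grip.
It fails at once if a bystander is pushed more than 25 mm (distance of any of jar_pink, jar_violet, bowl, pliers, mug, pebble, brush, pendant from where it was at the start of the episode above 0.025 m).
It also fails if it takes over 70 s, if anything falls off the work surface, if the arm or the gripper's body presses on something with over 40 N, if the wrist force passes 120 N, or if a joint passes its speed limit or range.

## Working session

There is one attempt and no reset: what is moved stays moved. The work goes in short steps, Python scripts to look and compute and a tool call to move; the robot and the scene stay as the last step left them, time stands still between calls to the robot, and variables do not carry over. Pictures are saved under pics/ and viewed, at most 10 in all, crops included, and the job is handed in when it is done.

Besides the shell and the picture viewer there is one more tool, called after ">>>" as name(argument=value, ...) on one line, values as JSON. send_rows: Moves the arm, as the interface text tells. Its arguments: {"type":"object","properties":{"plan":{"type":"array"},"gripper":{"type":"number"}},"required":["plan"]}

```bash
mkdir -p pics; ls; cat > h.py <<'E'
import numpy as np, cv2
from rig import manip, viewer, workorder
def toworld(p,pt,st=None):
    pt=np.array(pt)
    if 'R' in p: return np.array(p['R']).T@(pt-np.array(p['t']))
    q=np.array(p['tool_from_camera'])@np.r_[pt,1]
    return np.array(st['eef_rot'])@q[:3]+np.array(st['tcp_pos'])
E
python3 - <<'E'
from h import *
np.set_printoptions(precision=4,suppress=True)
for c in ['top','side']:
    p=viewer.camera(c); cv2.imwrite(f'pics/{c}0.png',p['frame'])
    print(c)
    for n in ['polisher','shield','shield_mid','shield_top','tray_grey','arbor','can_top','knob_dot','jar_pink','jar_violet','bowl','mug','pendant','brush','pebble','pliers']:
        for d in viewer.place_of(p,n)[:3]: print(n,round(d['confidence'],2),toworld(p,d['at']))
print(manip.get_state())
E
```

```text
pics
top
polisher 0.76 [ 0.6323 -0.0215 -0.0013]
shield 0.71 [ 0.5066 -0.0446  0.0075]
shield 0.55 [ 0.3952 -0.107   0.0004]
shield 0.39 [ 0.3985 -0.0004  0.0028]
shield_mid 0.74 [ 0.5084 -0.0481  0.0815]
shield_mid 0.41 [0.4019 0.0004 0.0494]
shield_mid 0.38 [ 0.3948 -0.11    0.052 ]
shield_top 0.6 [ 0.5064 -0.0491  0.1549]
shield_top 0.6 [ 0.3988 -0.0052  0.1   ]
shield_top 0.4 [ 0.3954 -0.1101  0.1014]
tray_grey 0.94 [0.5133 0.2977 0.0009]
tray_grey 0.61 [ 0.5071 -0.0449  0.1547]
tray_grey 0.47 [0.4431 0.479  0.0017]
can_top 0.61 [ 0.6097 -0.0279  0.1147]
jar_pink 0.79 [ 0.7842  0.128  -0.0006]
jar_violet 0.91 [ 0.7801 -0.1324  0.0034]
jar_violet 0.69 [0.4441 0.4829 0.0005]
bowl 0.57 [ 0.7023 -0.2682 -0.0019]
bowl 0.56 [ 0.4735 -0.3382  0.0043]
mug 0.56 [ 0.4414  0.4798 -0.0002]
pendant 0.49 [ 0.4774 -0.3371  0.0065]
brush 0.66 [ 0.6123 -0.4992  0.0012]
pebble 0.58 [ 0.415  -0.4864 -0.0021]
pebble 0.49 [ 0.5064 -0.0463  0.0104]
pliers 0.46 [0.7257 0.2648 0.0033]
side
polisher 0.79 [ 0.6347 -0.0264 -0.0005]
polisher 0.36 [ 0.5036 -0.0535  0.0853]
shield 0.81 [ 0.3932 -0.1112 -0.000
[... 642 characters left out ...]
[ 0.6108 -0.4981  0.0036]
pebble 0.6 [ 0.4107 -0.4841  0.0025]
pebble 0.2 [ 0.4385  0.4805 -0.    ]
pliers 0.66 [0.7289 0.2741 0.0015]
{'time_s': 1.7, 'joint_pos': array([-1.4794,  0.3129,  1.4977,  0.    ,  1.331 , -0.2234]), 'qvel': array([ 0.0006,  0.0002, -0.0004, -0.0008,  0.0024,  0.0003]), 'tau': array([  0.0012, -41.2163, -25.99  ,  -0.0001,   0.0005,  -0.    ]), 'tcp_pos': array([ 0.1625, -0.4992,  0.25  ]), 'eef_rot': array([[ 0.9509,  0.3096,  0.    ],
       [ 0.3096, -0.9509,  0.    ],
       [ 0.    , -0.    , -1.    ]]), 'wrist_force': array([ 0.2851,  0.6925, -0.1697]), 'wrist_torque': array([-0.0057,  0.0076, -0.0504]), 'gripper_force': 0.0, 'finger_gap': 0.0854534393208404}
```

View pics/top0.png

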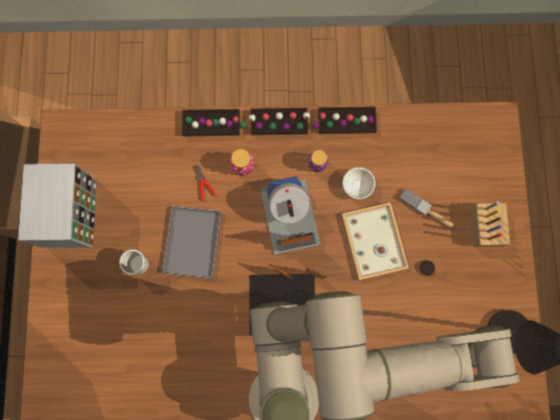

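View pics/side0.png

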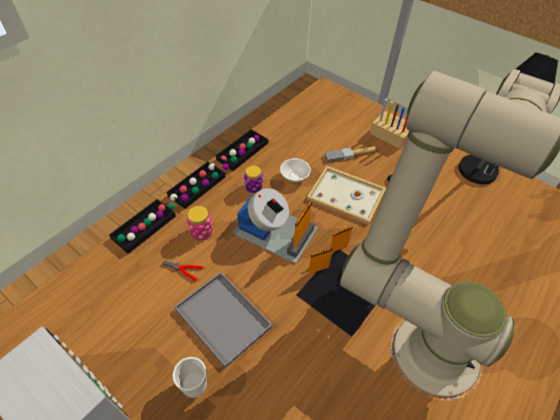

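The top view shows the polisher at (290,215) with the large shield in front at (295,240). The two smaller shields are at (280,270). The grey tray is on the left at (192,242), slightly turned. The side view agrees: the knob is at (270,208) and the red dot at (278,203).

```bash
cat >> h.py <<'E'
np.set_printoptions(precision=4,suppress=True)
from scipy.spatial.transform import Rotation as Ro
def ray(p,u,v):
    K=np.array(p['intrinsics']); R=np.array(p['R']); t=np.array(p['t'])
    d=R.T@np.linalg.solve(K,[u,v,1.]); return -R.T@t,d
def onplane(p,uv,z):
    o=[]
    for u,v in uv:
        c,d=ray(p,u,v); o.append(c+d*(z-c[2])/d[2])
    return np.array(o)
def go(P,R=None):
    "print shift in present tool axes (mm) and rotvec (tool axes) to target"
    s=manip.get_state(); R0=np.array(s['eef_rot']); p0=np.array(s['tcp_pos'])
    print('tcp',p0,'t',s['time_s'],'F',s['wrist_force'],'gap',s['finger_gap'])
    if R is None: R=R0
    print('rotvec (tool)',Ro.from_matrix(R0.T@R).as_rotvec(),'shift before turn mm',R0.T@(P-p0)*1e3,'shift after turn mm',R.T@(P-p0)*1e3)
E
python3 - <<'E'
from h import *
p=viewer.camera('top')
for n,z in [('tray_grey',.018),('polisher',.004),('shield',.156)]:
    for d in viewer.silhouettes(p,n)[:3]:
        m=d['region'].astype(np.uint8); c,_=cv2.findContours(m,cv2.RETR_EXTERNAL,cv2.CHAIN_APPROX_NONE)
        c=max(c,key=cv2.contourArea).reshape(-1,2)
        w=onplane(p,c,z)[:,:2]; r=cv2.minAreaRect((w*1000).astype(np.float32)); print(n,d['confidence'],r)
y=.19
R=np.array([[-np.sin(y),np.cos(y),0],[np.cos(y),np.sin(y),0],[0,0,-1.]]).T
go(np.array([.506,-.048,.28]),R)
E
```

```text
tray_grey 0.79 ((512.5409545898438, 299.55767822265625), (171.70993041992188, 230.4224395751953), 83.20198822021484)
tray_grey 0.4 ((412.5182189941406, -483.0600891113281), (49.77703857421875, 50.20087814331055), 86.28809356689453)
polisher 0.87 ((603.7781982421875, -29.81243133544922), (255.3184814453125, 165.5616455078125), 10.74528980255127)
shield 0.77 ((500.11090087890625, -48.28955841064453), (27.783477783203125, 100.29467010498047), 8.61441707611084)
shield 0.65 ((392.0508117675781, -3.863445281982422), (56.17704772949219, 10.94702434539795), 62.57246780395508)
shield 0.64 ((576.06201171875, -26.856826782226562), (230.24533081054688, 146.9999542236328), 10.477832794189453)
tcp [ 0.1625 -0.4992  0.25  ] t 1.9 F [ 0.5627 -0.3461  0.4672] gap 0.08541787063598338
rotvec (tool) [-0.0001  0.     -1.446 ] shift before turn mm [ 466.3178 -322.7038  -30.0182] shift after turn mm [378.2301 422.5308 -30.0126]
```

>>> send_rows(plan=[[0,0,-4,0,0,-0.144],[0,0,-4,0,0,-0.144],[0,0,-4,0,0,-0.144],[0,0,-4,0,0,-0.144],[0,0,-4,0,0,-0.144],[0,0,-4,0,0,-0.144],[0,0,-4,0,0,-0.144],[0,0,-4,0,0,-0.144],[0,0,-4,0,0,-0.144],[0,0,-4,0,0,-0.144]], gripper=50)

```text
time_s: 2.9
tcp_pos: [0.1625, -0.4992, 0.2902]
eef_rot: [[-0.189, 0.982, -0.0], [0.982, 0.189, 0.0], [0.0, -0.0, -1.0]]
wrist_force: [-0.4, 0.8, 0.7]
finger_gap: 0.0496
gripper_force: 0.0
```

>>> send_rows(plan=[[32,35,0,0,0,0],[32,35,0,0,0,0],[32,35,0,0,0,0],[32,35,0,0,0,0],[32,35,0,0,0,0],[32,35,0,0,0,0],[32,35,0,0,0,0],[32,35,0,0,0,0],[32,35,0,0,0,0],[32,35,0,0,0,0]])

```text
time_s: 3.9
tcp_pos: [0.4489, -0.1187, 0.2902]
eef_rot: [[-0.183, 0.983, 0.001], [0.983, 0.183, -0.0], [-0.0, 0.0, -1.0]]
wrist_force: [0.4, -0.7, -0.2]
finger_gap: 0.0501
gripper_force: 0.0
```

```bash
python3 - <<'E'
from h import *
s=manip.get_state(); p=viewer.camera('wrist'); cv2.imwrite('pics/w1.png',p['frame'])
for n in ['shield_top','shield_mid','shield','can_top','knob_dot','tray_grey','arbor','polisher']:
    for d in viewer.place_of(p,n)[:3]: print(n,round(d['confidence'],2),toworld(p,d['at'],s))
print(s['joint_pos'],s['eef_rot'])
y=.183
R=np.array([[-np.sin(y),np.cos(y),0],[np.cos(y),np.sin(y),0],[0,0,-1.]]).T
go(np.array([.505,-.048,.145]),R)
E
```

```text
shield_top 0.82 [ 0.5041 -0.0471  0.158 ]
shield_top 0.81 [ 0.3993 -0.002   0.101 ]
shield_top 0.7 [ 0.3988 -0.1066  0.1018]
shield_mid 0.9 [ 0.4028 -0.0015  0.0478]
shield_mid 0.84 [ 0.3971 -0.1049  0.0502]
shield_mid 0.77 [ 0.5058 -0.0462  0.0818]
shield 0.89 [ 0.4017 -0.003  -0.0008]
shield 0.79 [ 0.5037 -0.0468  0.0062]
shield 0.73 [ 0.6998 -0.2694  0.0012]
can_top 0.78 [ 0.6127 -0.0272  0.1122]
knob_dot 0.96 [ 0.6037 -0.0321  0.1526]
polisher 0.87 [ 0.6325 -0.0207  0.0104]
[-0.5117  0.1488  1.5994 -0.      1.3928 -0.6957] [[-0.183   0.9831  0.0005]
 [ 0.9831  0.183  -0.0003]
 [-0.0004  0.0005 -1.    ]]
tcp [ 0.4476 -0.1216  0.2901] t 4.35 F [ 0.1552  0.4264 -0.7229] gap 0.050095571919174985
rotvec (tool) [ 0.      0.0001 -0.001 ] shift before turn mm [ 61.977   69.725  145.0499] shift after turn mm [ 61.889   69.7893 145.0565]
```

>>> send_rows(plan=[[31,35,0,0,0,0],[31,35,0,0,0,0],[0,0,36,0,0,0],[0,0,36,0,0,0],[0,0,36,0,0,0],[0,0,20,0,0,0],[0,0,17,0,0,0],[0,0,0,0,0,0]])

```text
time_s: 5.15
tcp_pos: [0.5044, -0.0473, 0.1432]
eef_rot: [[-0.182, 0.983, -0.004], [0.983, 0.182, 0.001], [0.002, -0.004, -1.0]]
wrist_force: [-0.0, -0.3, -0.2]
finger_gap: 0.0499
gripper_force: 0.0
```

>>> send_rows(plan=[[0,0,0,0,0,0],[0,0,0,0,0,0],[0,0,0,0,0,0],[0,0,0,0,0,0],[0,0,0,0,0,0]], gripper=0)

```text
time_s: 5.65
tcp_pos: [0.506, -0.0471, 0.146]
eef_rot: [[-0.183, 0.983, 0.002], [0.983, 0.183, -0.001], [-0.001, 0.002, -1.0]]
wrist_force: [-0.9, -0.7, 6.0]
finger_gap: 0.0049
gripper_force: 59.6
```

>>> send_rows(plan=[[0,0,-10,0,0,0],[0,0,-15,0,0,0],[0,0,-20,0,0,0],[0,0,-20,0,0,0],[0,0,-20,0,0,0],[0,0,-20,0,0,0],[0,0,-15,0,0,0],[0,0,-5,0,0,0],[0,0,0,0,0,0],[0,0,0,0,0,0]])

```text
time_s: 6.65
tcp_pos: [0.5053, -0.0467, 0.2693]
eef_rot: [[-0.183, 0.983, -0.001], [0.983, 0.183, 0.0], [0.001, -0.001, -1.0]]
wrist_force: [-0.4, -0.3, -0.7]
finger_gap: 0.0051
gripper_force: 58.5
```

```bash
python3 - <<'E'
from h import *
p=viewer.camera('side'); cv2.imwrite('pics/s1.png',p['frame'])
for n in ['shield_top','shield_mid','shield']:
    for d in viewer.place_of(p,n)[:3]: print(n,round(d['confidence'],2),toworld(p,d['at']))
y=-.119
R=np.array([[-np.sin(y),np.cos(y),0],[np.cos(y),np.sin(y),0],[0,0,-1.]]).T
go(np.array([.5125,.2995,.271])+np.r_[np.cos(y),np.sin(y),0]*.0,R)
print(manip.get_state()['joint_pos'])
E
```

```text
shield_top 0.81 [ 0.4019 -0.0038  0.1015]
shield_top 0.8 [ 0.3971 -0.1091  0.1057]
shield_top 0.7 [ 0.5045 -0.0477  0.28  ]
shield_mid 0.83 [ 0.5029 -0.0513  0.2083]
shield_mid 0.76 [ 0.3969 -0.0024  0.0559]
shield_mid 0.6 [ 0.3946 -0.1112  0.0522]
shield 0.91 [ 0.3982 -0.0083  0.0008]
shield 0.72 [ 0.5035 -0.0499  0.1361]
shield 0.63 [ 0.3918 -0.1087  0.0003]
tcp [ 0.5054 -0.0468  0.2694] t 6.85 F [ 0.4275 -0.1686 -1.2013] gap 0.005275909002956759
rotvec (tool) [-0.0011 -0.0004  0.303 ] shift before turn mm [339.1303  70.339   -1.4639] shift after turn mm [344.6698 -34.048   -1.5877]
[-0.3235  0.2608  1.5157  0.      1.3663 -0.5075]
```

View pics/s1.png

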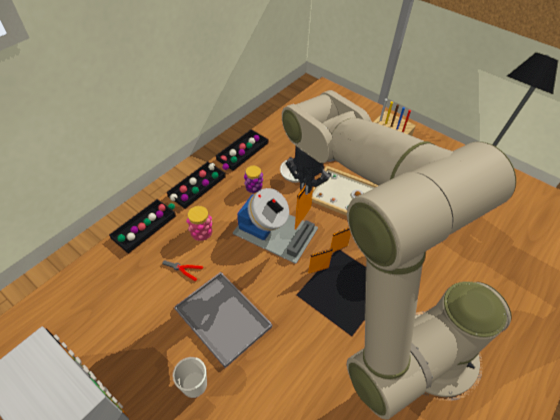

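The shield is clear of the slot, at (303,200) in the picture. Next I carry it over the tray.

>>> send_rows(plan=[[0,0,0,0,0,0.1],[0,0,0,0,0,0.1],[0,0,0,0,0,0.1]])

```text
time_s: 7.15
tcp_pos: [0.5055, -0.0468, 0.2696]
eef_rot: [[0.12, 0.993, -0.001], [0.993, -0.12, 0.0], [0.0, -0.001, -1.0]]
wrist_force: [-0.2, -0.8, -1.2]
finger_gap: 0.0055
gripper_force: 58.5
```

>>> send_rows(plan=[[20,-2,0,0,0,0],[38,-4,0,0,0,0],[42,-4,0,0,0,0],[42,-4,0,0,0,0],[42,-4,0,0,0,0],[42,-4,0,0,0,0],[42,-4,0,0,0,0],[40,-4,0,0,0,0],[26,-3,0,0,0,0],[10,-1,0,0,0,0]])

```text
time_s: 8.15
tcp_pos: [0.511, 0.301, 0.2693]
eef_rot: [[0.113, 0.994, -0.001], [0.994, -0.113, 0.0], [-0.0, -0.001, -1.0]]
wrist_force: [0.1, 0.6, -1.7]
finger_gap: 0.0051
gripper_force: 58.5
```

>>> send_rows(plan=[[0,0,0,-0.1,0,0],[0,0,0,-0.1,0,0],[0,0,0,-0.1,0,0],[0,0,0,-0.1,0,0],[0,0,0,-0.1,0,0],[0,0,0,-0.1,0,0],[0,0,0,-0.1,0,0],[0,0,0,-0.1,0,0]])

```text
time_s: 8.95
tcp_pos: [0.5115, 0.2983, 0.2701]
eef_rot: [[0.115, 0.69, 0.715], [0.993, -0.08, -0.083], [0.0, 0.72, -0.694]]
wrist_force: [0.5, -0.3, -0.1]
finger_gap: 0.0051
gripper_force: 58.7
```

```bash
python3 - <<'E'
from h import *
s=manip.get_state(); print(s['joint_pos'],s['eef_rot'],s['qvel'])
p=viewer.camera('side')
for n in ['shield_top','shield_mid','shield','tray_grey']:
    for d in viewer.place_of(p,n)[:3]: print(n,round(d['confidence'],2),toworld(p,d['at']))
y=-.119
go(np.array([.5125,.2995,.11])+np.r_[np.cos(y),np.sin(y),0]*-.005)
E
```

```text
[ 0.4968  0.237   1.7419 -0.7979  0.6158  1.1508] [[ 0.1153  0.6895  0.715 ]
 [ 0.9933 -0.0803 -0.0828]
 [ 0.0004  0.7198 -0.6942]] [ 0.2111 -0.0604  0.5452 -1.9618 -0.723   1.9005]
shield_top 0.89 [0.5021 0.2972 0.2793]
shield_top 0.76 [ 0.3941 -0.109   0.1033]
shield_mid 0.83 [0.555  0.2918 0.2263]
shield 0.93 [0.6109 0.2851 0.1754]
shield 0.21 [ 0.7804  0.1257 -0.0004]
tray_grey 0.8 [ 0.5115  0.3006 -0.0014]
tcp [0.5121 0.2985 0.2704] t 9.2 F [ 0.2344 -1.218  -1.0939] gap 0.005399815858107483
rotvec (tool) [0. 0. 0.] shift before turn mm [   1.0609 -118.1378  108.5986] shift after turn mm [   1.0609 -118.1378  108.5986]
```

```bash
cat > k.py <<'E'
from h import *
from scipy.optimize import least_squares as LS
def fkR(q):
    return Ro.from_euler('z',q[0])*Ro.from_euler('y',q[1]+q[2])*Ro.from_euler('z',q[3])*Ro.from_euler('y',q[4])
def fkp(q,P):
    d,h,a,L1,L2,Lt=P
    return Ro.from_euler('z',q[0]).apply([a,d,h])+(Ro.from_euler('z',q[0])*Ro.from_euler('y',q[1])).apply([0,0,L1])+(Ro.from_euler('z',q[0])*Ro.from_euler('y',q[1]+q[2])).apply([0,0,L2])+fkR(q).apply([0,0,Lt])
D=[([-1.4794,.3129,1.4977,0,1.331,-.2234],[.1625,-.4992,.25]),([-.5117,.1488,1.5994,0,1.3928,-.6957],[.4476,-.1216,.2901]),
([-.3235,.2608,1.5157,0,1.3663,-.5075],[.5054,-.0468,.2694]),([.4968,.237,1.7419,-.7979,.6158,1.1508],[.5115,.2983,.2701])]
f=LS(lambda P:np.concatenate([fkp(np.array(q),P)-t for q,t in D]),[.117,.2,0,.5,.5,.25])
P=f.x
def ik(p,R,q0):
    def e(q):
        RR=(fkR(q)*Ro.from_euler('z',q[5])*OFF).as_matrix()
        return np.r_[fkp(q,P)-p,.3*(Ro.from_matrix(RR.T@R)).as_rotvec()]
    return LS(e,q0)
q=np.array(D[2][0]); R2=np.array([[-.183,.983,0],[.983,.183,0],[0,0,-1.]]).T
R2=np.array([[-.183,.983,0],[.983,.183,0],[0,0,-1.]]).T
OFF=(fkR(q)*Ro.from_euler('z',q[5])).inv()*Ro.from_matrix(R2)
E
python3 - <<'E'
from k import *
print(P,abs(f.fun).max())
s=manip.get_state(); q=np.array(s['joint_pos']); print(q,s['eef_rot'],'pred',(fkR(q)*Ro.from_euler('z',q[5])*OFF).as_matrix(),fkp(q,P),s['tcp_pos'])
y=-.119; tx=np.r_[np.cos(y),np.sin(y),0]; c=np.array([.5125,.2995,0])
for th in np.radians([25,35,46,55,65]):
    z=tx*np.sin(th)-np.r_[0,0,np.cos(th)]; x=np.r_[-np.sin(y),np.cos(y),0]; Y=np.cross(z,x)
    p=c+tx*.095-z*.138+[0,0,.008]
    r=ik(p,np.c_[x,Y,z],q); print(np.degrees(th),p,r.x,r.cost)
E
```

```text
[0.1144 0.1629 0.017  0.4241 0.3749 0.2263] 0.0031305883000651846
[ 0.4959  0.2385  1.7367 -0.7861  0.6211  1.1398] [[ 0.1167  0.6932  0.7112]
 [ 0.9932 -0.0816 -0.0834]
 [ 0.0002  0.7161 -0.698 ]] pred [[ 0.117   0.6924  0.7119]
 [ 0.9931 -0.0814 -0.0841]
 [-0.0002  0.7169 -0.6972]] [0.5127 0.3015 0.2695] [0.5121 0.2985 0.2704]
25.0 [0.5489 0.2951 0.1331] [ 0.383   0.4926  1.6353 -0.3389  0.6544  0.7346] 1.5049928577245672e-27
35.0 [0.5282 0.2976 0.121 ] [ 0.4369  0.4564  1.7986 -0.7443  0.4616  1.1606] 1.709238425534851e-25
46.0 [0.5083 0.3    0.1039] [ 0.4988  0.4675  1.9473 -1.513   0.4295  1.9661] 1.0711290511622107e-21
55.0 [0.4946 0.3016 0.0872] [ 0.5477  0.521   2.0401 -1.9864  0.5857  2.4823] 1.4674715214655174e-23
65.0 [0.4826 0.3031 0.0663] [ 0.5955  0.627   2.1064 -2.2308  0.8492  2.7884] 1.494392406933313e-21
```

The model fits. A 35° tilt stays within the range of joint 4, so I'll tilt back to about 34° and then lower.

>>> send_rows(plan=[[0,0,0,0.1,0,0],[0,0,0,0.1,0,0],[0,0,0,0,0,0]])

```text
time_s: 9.5
tcp_pos: [0.5135, 0.2986, 0.2718]
eef_rot: [[0.117, 0.819, 0.561], [0.993, -0.098, -0.064], [0.003, 0.565, -0.825]]
wrist_force: [0.1, -0.1, -0.2]
finger_gap: 0.0052
gripper_force: 58.8
```

```bash
python3 - <<'E'
from h import *
s=manip.get_state(); z=np.array(s['eef_rot'])[:,2]; print(z,s['joint_pos'])
y=-.119; tx=np.r_[np.cos(y),np.sin(y),0]; c=np.array([.5125,.2995,0])
go(c+tx*.095-z*.138+[0,0,.012])
E
```

```text
[ 0.5614 -0.0638 -0.8251] [ 0.4512  0.2597  1.6212 -0.4411  0.7864  0.8083]
tcp [0.5135 0.2986 0.2718] t 9.5 F [ 0.0805 -0.1029 -0.1969] gap 0.005150703620229385
rotvec (tool) [0. 0. 0.] shift before turn mm [ -0.1209 -69.3171 129.4536] shift after turn mm [ -0.1209 -69.3171 129.4536]
```

>>> send_rows(plan=[[0,-9,16,0,0,0],[0,-9,16,0,0,0],[0,-9,16,0,0,0],[0,-9,16,0,0,0],[0,-9,16,0,0,0],[0,-9,16,0,0,0],[0,-8,16,0,0,0],[0,-7,16,0,0,0],[0,0,0,0,0,0]])

```text
time_s: 10.4
tcp_pos: [0.5261, 0.2964, 0.123]
eef_rot: [[0.116, 0.821, 0.558], [0.993, -0.095, -0.067], [-0.002, 0.562, -0.827]]
wrist_force: [-1.4, 0.2, -0.2]
finger_gap: 0.0054
gripper_force: 58.7
```

```bash
python3 - <<'E'
from h import *
p=viewer.camera('side'); cv2.imwrite('pics/s2.png',p['frame'])
for n in ['shield_top','shield_mid','shield']:
    for d in viewer.place_of(p,n)[:3]: print(n,round(d['confidence'],2),toworld(p,d['at']))
s=manip.get_state(); print(s['joint_pos'],s['tcp_pos'],s['wrist_force'])
E
```

```text
shield_top 0.71 [0.5176 0.2972 0.1327]
shield_top 0.45 [ 0.3978 -0.1107  0.104 ]
shield_mid 0.76 [0.5588 0.2874 0.0711]
shield_mid 0.6 [ 0.3927 -0.1094  0.0501]
shield_mid 0.15 [ 0.5127  0.303  -0.0023]
shield 0.75 [0.6033 0.2838 0.01  ]
shield 0.6 [ 0.3938 -0.1055  0.0009]
shield 0.59 [ 0.4419  0.4794 -0.0012]
[ 0.4372  0.4651  1.757  -0.6847  0.4881  1.0958] [0.5271 0.2973 0.1266] [-0.0761  0.975  -0.6299]
```

View pics/s2.png

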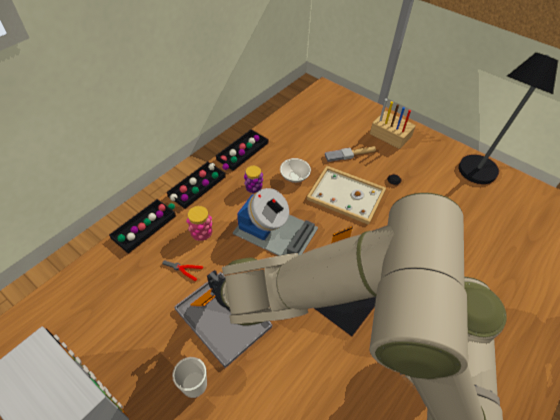

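The shield sits tilted inside the tray, with its lower edge near (200,300). I'll lower it another 5 mm, open the fingers and withdraw.

>>> send_rows(plan=[[0,-1,2,0,0,0],[0,-2,2,0,0,0],[0,0,0,0,0,0]])

```text
time_s: 10.9
tcp_pos: [0.5264, 0.297, 0.1202]
eef_rot: [[0.116, 0.82, 0.561], [0.993, -0.095, -0.065], [-0.0, 0.564, -0.825]]
wrist_force: [0.1, 0.2, -0.5]
finger_gap: 0.0053
gripper_force: 58.7
```

>>> send_rows(plan=[[0,0,0,0,0,0],[0,0,0,0,0,0],[0,0,-10,0,0,0],[0,0,-20,0,0,0],[0,0,-30,0,0,0],[0,0,-30,0,0,0],[0,0,-10,0,0,0],[0,0,0,0,0,0],[0,0,0,0,0,0]], gripper=30)

```text
time_s: 11.8
tcp_pos: [0.4706, 0.3034, 0.2022]
eef_rot: [[0.116, 0.82, 0.56], [0.993, -0.095, -0.066], [-0.0, 0.564, -0.826]]
wrist_force: [-0.7, -0.6, -0.9]
finger_gap: 0.0301
gripper_force: 0.0
```

```bash
python3 - <<'E'
from h import *
s=manip.get_state();print(s['joint_pos'],s['tcp_pos'])
for c in ['side','top','wrist']:
  p=viewer.camera(c); cv2.imwrite(f'pics/{c}3.png',p['frame'])
  for n in ['shield_top','shield_mid','shield']:
    for d in viewer.place_of(p,n)[:3]: print(c,n,round(d['confidence'],2),toworld(p,d['at'],s))
E
```

```text
[ 0.5034  0.2782  1.7956 -0.5784  0.6432  1.0135] [0.4706 0.3034 0.2022]
side shield_top 0.87 [0.4478 0.3078 0.0054]
side shield_top 0.6 [ 0.4027 -0.0064  0.0995]
side shield_top 0.58 [ 0.3966 -0.1099  0.1038]
side shield_mid 0.85 [0.5213 0.2912 0.0096]
side shield_mid 0.6 [ 0.3975 -0.0042  0.0519]
side shield_mid 0.54 [ 0.3937 -0.1106  0.0513]
side shield 0.61 [ 0.394  -0.1076  0.0002]
side shield 0.58 [0.5945 0.2875 0.0093]
top shield_top 0.87 [0.4481 0.3066 0.0047]
top shield_top 0.51 [ 0.3983 -0.1104  0.0988]
top shield_top 0.48 [ 0.3975 -0.0069  0.1007]
top shield_mid 0.77 [0.5235 0.2961 0.003 ]
top shield_mid 0.6 [ 0.3936 -0.1077  0.0512]
top shield_mid 0.38 [ 0.4044 -0.002   0.0505]
top shield 0.81 [0.5988 0.2913 0.0097]
top shield 0.62 [ 0.3979 -0.0016  0.0029]
top shield 0.39 [ 0.3956 -0.1078  0.0011]
wrist shield_top 0.72 [0.4489 0.3086 0.0052]
wrist shield_mid 0.82 [0.5269 0.2997 0.0085]
wrist shield 0.9 [0.5965 0.289  0.0083]
```

View pics/wrist3.png

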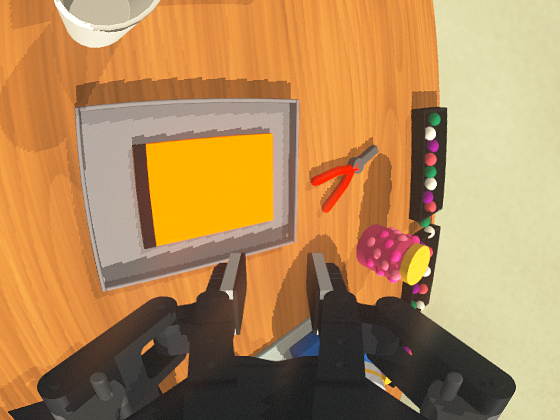

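The shield lies flat in the tray at (205,190) in the wrist view. Now the knob: I'll check inverse kinematics for the approach.

```bash
cat > a.py <<'E'
from k import *
psi=.183; px=np.r_[np.cos(psi),np.sin(psi),0]; up=np.r_[0,0,1.]; s35,c35=np.sin(np.radians(35)),np.cos(np.radians(35))
az=-s35*px+c35*up; ax=c35*px+s35*up; ay=np.cross(az,ax)
can=np.array([.611,-.027,.1128])
def Rt(phi): # tool x along bar direction phi (arbor), tool z=-az
    x=np.cos(phi)*ax+np.sin(phi)*ay; return np.c_[x,np.cross(-az,x),-az]
E
python3 - <<'E'
from a import *
q=np.array(manip.get_state()['joint_pos'])
q=np.array([-.2,.4,1.6,0.,.6,0])
for h in (.13,.03):
  for phi in np.radians([-180,-135,-90,-45,0,45,90,135,180]):
    r=ik(can+h*az,Rt(phi),q); print(h,np.degrees(phi).round(),r.x,r.cost)
go(can+.15*az,Rt(np.pi/2))
E
```

```text
0.13 -180.0 [-0.434   0.1242  1.944   0.5873  0.6395 -2.5877] 2.834182570321286e-16
0.13 -135.0 [-0.4342  0.124   1.9447  0.5889  0.6387 -3.3747] 8.287690409174987e-25
0.13 -90.0 [-0.4347  0.1239  1.9451  0.5909  0.6388  2.121 ] 1.8593029391019523e-20
0.13 -45.0 [-0.4351  0.124   1.945   0.5921  0.6397  1.3343] 3.9471048781845414e-29
0.13 0.0 [-0.4353  0.1243  1.9444  0.5918  0.641   0.5491] 1.2923203512650824e-21
0.13 45.0 [-0.4351  0.1245  1.9438  0.5902  0.6418 -0.2348] 3.0738061736147024e-20
0.13 90.0 [-0.4346  0.1246  1.9434  0.5882  0.6417 -1.0181] 1.19497885850324e-28
0.13 135.0 [-0.4342  0.1245  1.9435  0.587   0.6408 -1.8021] 9.670196996782092e-19
0.13 180.0 [-0.434   0.1242  1.944   0.5873  0.6395 -2.5877] 2.8337865436614743e-16
0.03 -180.0 [-0.3604  0.3571  1.8992  0.7401  0.4534 -2.7176] 2.252828825683033e-19
0.03 -135.0 [-0.3605  0.3569  1.8999  0.7427  0.4527 -3.5056] 3.7269416309757686e-19
0.03 -90.0 [-0.3609  0.3569  1.9002  0.7454  0.4529  1.9893] 7.46534757355517e-24
0.03 -45.0 [-0.3613  0.357   1.9001  0.7467  0.4539  1.2024] 1.1601322765511426e-20
0.03 0.0 [-0.3615  0.3572  1.8996  0.7458  0.4551  0.4178] 5.9512305838426806e-27
0.03 45.0 [-0.3614  0.3573  1.899   0.7432  0.4559 -0.365 ] 3.869316414881105e-27
0.03 90.0 [-0.361   0.3574  1.8986  0.7405  0.4557 -1.1476] 2.0876035669462094e-19
0.03 135.0 [-0.3606  0.3573  1.8987  0.7392  0.4547 -1.9315] 2.607641874743796e-17
0.03 180.0 [-0.3604  0.3571  1.8992  0.7401  0.4534 -2.7176] 2.2529538648425123e-19
tcp [0.4706 0.3036 0.2029] t 12.4 F [ 0.0391  0.4639 -0.1467] gap 0.030360389183836597
rotvec (tool) [-0.0108  0.1702 -0.2459] shift before turn mm [-337.4376   97.3805   26.8988] shift after turn mm [-350.6141   12.1777  -31.497 ]
```

>>> send_rows(plan=[[0,0,-20,-0.005,0.085,-0.123],[0,0,-20,-0.005,0.085,-0.123],[-30,1,0,0,0,0],[-44,2,0,0,0,0],[-44,2,0,0,0,0],[-44,2,0,0,0,0],[-44,2,0,0,0,0],[-44,1,0,0,0,0],[-44,1,0,0,0,0],[-40,1,0,0,0,0]])

```text
time_s: 13.4
tcp_pos: [0.5045, -0.0259, 0.2365]
eef_rot: [[-0.128, 0.816, 0.564], [0.992, 0.105, 0.073], [0.0, 0.569, -0.823]]
wrist_force: [0.9, 0.9, 0.5]
finger_gap: 0.0302
gripper_force: 0.0
```

>>> send_rows(plan=[[-16,0,0,0,0,0],[0,0,0,0,0,0],[0,0,0,0,0,0]], gripper=50)

```text
time_s: 13.7
tcp_pos: [0.5063, -0.0393, 0.236]
eef_rot: [[-0.128, 0.817, 0.562], [0.992, 0.105, 0.074], [0.001, 0.567, -0.824]]
wrist_force: [-0.2, -0.4, 0.3]
finger_gap: 0.0499
gripper_force: 0.0
```

```bash
python3 - <<'E'
from a import *
s=manip.get_state(); p=viewer.camera('wrist'); cv2.imwrite('pics/w4.png',p['frame'])
for n in ['can_top','knob_dot','polisher','shield_mid']:
    for d in viewer.place_of(p,n)[:3]:
        w=toworld(p,d['at'],s); print(n,round(d['confidence'],2),w, np.array([ax,ay,az])@(w-can))
print(s['joint_pos'],s['wrist_torque'],[viewer.camera('side') and manip.get_state()['wrist_torque'] for i in range(4)])
go(can+.12*az,Rt(0))
E
```

```text
can_top 0.61 [ 0.6116 -0.0273  0.1116] [-0.0002 -0.0004 -0.0012]
knob_dot 0.64 [ 0.6014 -0.0313  0.1553] [ 0.016  -0.0025  0.0407]
polisher 0.61 [ 0.6297 -0.0213  0.0053] [-0.0458  0.0022 -0.0992]
shield_mid 0.78 [ 0.397  -0.1053  0.0514] [-0.2193 -0.0381  0.0785]
shield_mid 0.68 [ 0.4017 -0.0041  0.048 ] [-0.2023  0.0606  0.0625]
[-0.4641  0.0428  1.9808  0.5359  0.6715 -0.9414] [-0.0303  0.2792 -0.0009] [array([-0.0506,  0.2578, -0.0378]), array([-0.0038,  0.2272, -0.0536]), array([-0.0726,  0.2208,  0.0015]), array([-0.0318,  0.2946, -0.001 ])]
tcp [ 0.5065 -0.0393  0.2361] t 14.15 F [ 0.1127 -0.4925  0.2383] gap 0.05000768782514433
rotvec (tool) [0.0176 0.029  1.5266] shift before turn mm [-4.9971 15.8638 41.3259] shift after turn mm [15.299   6.9188 41.2618]
```

View pics/w4.png

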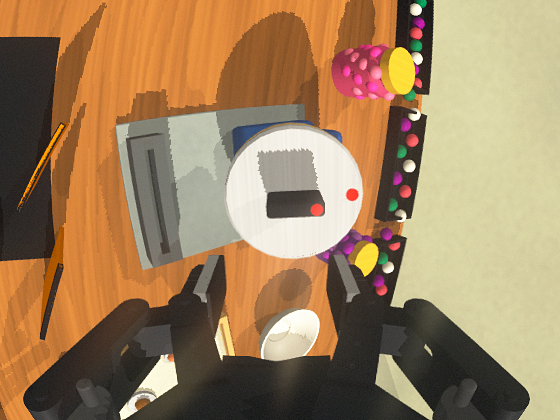

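The knob bar runs from (267,205) to (323,203), with its dot end uphill at (317,210). I'll turn the tool to align with it.

>>> send_rows(plan=[[0,0,0,0,0,0.145],[0,0,0,0,0,0.145],[0,0,0,0,0,0.145],[0,0,0,0,0,0.145],[0,0,0,0,0,0.145],[0,0,0,0,0,0.145],[0,0,0,0,0,0.145],[0,0,0,0,0,0.145],[0,0,0,0,0,0.145],[0,0,0,0,0,0.145]])

```text
time_s: 15.15
tcp_pos: [0.5065, -0.0395, 0.2361]
eef_rot: [[0.796, 0.222, 0.563], [0.219, -0.973, 0.074], [0.564, 0.064, -0.823]]
wrist_force: [-0.6, 0.2, -0.1]
finger_gap: 0.05
gripper_force: 0.0
```

>>> send_rows(plan=[[0,0,0,0,0,0.145],[0,0,0,0,0,0.03],[0,0,0,0,0,0],[0,0,0,0,0,0]])

```text
time_s: 15.55
tcp_pos: [0.5065, -0.0396, 0.2361]
eef_rot: [[0.822, 0.085, 0.563], [0.053, -0.996, 0.074], [0.567, -0.031, -0.823]]
wrist_force: [0.2, 0.1, 0.3]
finger_gap: 0.05
gripper_force: 0.0
```

```bash
python3 - <<'E'
from a import *
s=manip.get_state(); p=viewer.camera('wrist'); cv2.imwrite('pics/w5.png',p['frame'])
for n in ['can_top','knob_dot','arbor','rotor']:
    for d in viewer.place_of(p,n)[:2]:
        w=toworld(p,d['at'],s); print(n,round(d['confidence'],2),w, np.array([ax,ay,az])@(w-can))
R=s['eef_rot']; print(s['joint_pos'])
print('phi',np.arctan2(R[:,0]@ay,R[:,0]@ax))
go(can+.03*az,Rt(-.12))
E
```

```text
can_top 0.95 [ 0.6137 -0.0288  0.1115] [ 0.0011 -0.0022 -0.0024]
knob_dot 0.61 [ 0.6022 -0.0278  0.153 ] [0.0159 0.0008 0.038 ]
knob_dot 0.44 [0.4503 0.3052 0.0047] [-0.1419  0.3559 -0.0326]Traceback (most recent call last):
  File "<stdin>", line 4, in <module>
ValueError: it knows: arbor, bowl, brush, can_top, jar_pink, jar_violet, knob_dot, mug, pebble, pendant, pliers, polisher, shield, shield_mid, shield_top, tray_grey
```

View pics/w5.png

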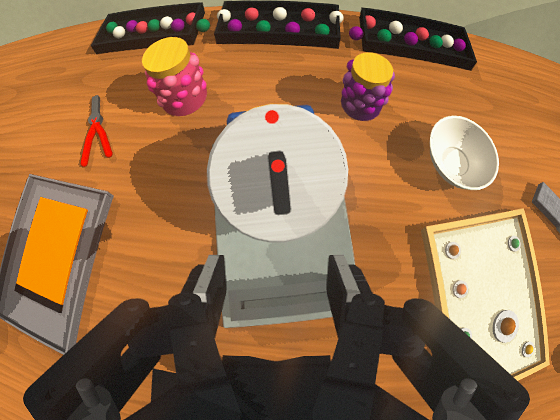

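Seen along the axis, the bar runs from (277,152) to (283,213), so it points almost exactly uphill. The bar angle is about 0.

```bash
python3 - <<'E'
from a import *
s=manip.get_state(); R=s['eef_rot']; print(s['joint_pos'])
print('phi',np.arctan2(R[:,0]@ay,R[:,0]@ax))
can=np.array([.6115,-.0275,.1122])
go(can+.032*az,Rt(0.))
E
```

```text
[-0.4647  0.0431  1.9803  0.5364  0.6717  0.6818]
phi -0.09831027153830875
tcp [ 0.5065 -0.0396  0.2361] t 15.75 F [ 0.0281  0.3718 -0.4656] gap 0.04946966629766788
rotvec (tool) [ 0.0303  0.0066 -0.0982] shift before turn mm [ 16.6513   1.6838 130.0011] shift after turn mm [ 15.3584   7.1993 129.9719]
```

>>> send_rows(plan=[[0,0,0,0.03,0.007,-0.098],[8,4,0,0,0,0],[7,3,0,0,0,0],[0,0,30,0,0,0],[0,0,30,0,0,0],[0,0,30,0,0,0],[0,0,20,0,0,0],[0,0,15,0,0,0],[0,0,5,0,0,0],[0,0,0,0,0,0]])

```text
time_s: 16.75
tcp_pos: [0.5936, -0.0307, 0.1381]
eef_rot: [[0.806, 0.181, 0.564], [0.147, -0.984, 0.104], [0.574, -0.001, -0.819]]
wrist_force: [-0.2, -0.3, 1.4]
finger_gap: 0.0498
gripper_force: 0.0
```

>>> send_rows(plan=[[0,0,0,0,0,0],[0,0,0,0,0,0],[0,0,0,0,0,0],[0,0,0,0,0,0],[0,0,0,0,0,0],[0,0,0,0,0,0]], gripper=0)

```text
time_s: 17.35
tcp_pos: [0.5933, -0.0316, 0.1393]
eef_rot: [[0.804, 0.18, 0.566], [0.149, -0.984, 0.102], [0.575, 0.002, -0.818]]
wrist_force: [-4.6, -3.3, 3.5]
finger_gap: 0.0128
gripper_force: 59.3
```

```bash
cat > m.py <<'E'
from a import *
import json
def rec(tag,n=1):
    for i in range(n):
        if i: viewer.camera('side')
        s=manip.get_state(); R=s['eef_rot']; phi=np.arctan2(R[:,0]@ay,R[:,0]@ax)
        r=dict(tag=tag,t=s['time_s'],phi=phi,tz=float(s['wrist_torque']@az),tau6=float(s['tau'][5]),qd=float(s['qvel'][5]),lat=(np.array([ax,ay,az])@s['wrist_force']).round(1).tolist(),p=(np.array([ax,ay,az])@(s['tcp_pos']-can)).round(4).tolist(),g=s['gripper_force'])
        open('log.jsonl','a').write(json.dumps(r)+'\n'); print(tag,f"{s['time_s']:.2f} phi {phi:.3f} tz {r['tz']:.3f} tau6 {r['tau6']:.3f} qd {r['qd']:.3f}",r['lat'],r['p'],round(s['finger_gap'],4),r['g'].__round__(1))
E
python3 -c "
from m import *
rec('rest',3)"
```

```text
rest 17.35 phi -0.000 tz 0.131 tau6 0.144 qd 0.001 [-2.2, -2.4, 5.8] [0.0003, -0.0013, 0.0322] 0.0128 59.3
rest 17.40 phi -0.000 tz 0.165 tau6 0.144 qd -0.000 [-2.1, -3.0, 7.0] [0.0003, -0.0013, 0.0322] 0.0129 59.3
rest 17.45 phi -0.000 tz 0.128 tau6 0.144 qd -0.000 [-1.8, -2.9, 6.9] [0.0003, -0.0013, 0.0321] 0.0133 59.3
```

The grip is good, and `tau[5]` is a clean torque signal. Now I'll turn to and fro.

>>> send_rows(plan=[[0,0,0,0,0,-0.06],[0,0,0,0,0,-0.06],[0,0,0,0,0,-0.06],[0,0,0,0,0,-0.06]])

```text
time_s: 17.85
tcp_pos: [0.5932, -0.0313, 0.1393]
eef_rot: [[0.738, 0.368, 0.566], [0.38, -0.919, 0.103], [0.558, 0.139, -0.818]]
wrist_force: [-4.7, -1.4, 4.9]
finger_gap: 0.0126
gripper_force: 59.4
```

```bash
python3 -c "
from m import *
rec('up')"
```

```text
up 17.85 phi 0.242 tz -0.058 tau6 0.744 qd -0.595 [-1.2, -0.6, 6.8] [0.0002, -0.001, 0.0322] 0.0126 59.4
```

>>> send_rows(plan=[[0,0,0,0,0,-0.06],[0,0,0,0,0,-0.06],[0,0,0,0,0,-0.06],[0,0,0,0,0,-0.06]])

```text
time_s: 18.25
tcp_pos: [0.5931, -0.0311, 0.1392]
eef_rot: [[0.629, 0.533, 0.565], [0.587, -0.803, 0.104], [0.509, 0.267, -0.818]]
wrist_force: [-6.5, -1.8, 6.0]
finger_gap: 0.0128
gripper_force: 59.5
```

```bash
python3 -c "
from m import *
rec('up')"
```

```text
up 18.25 phi 0.482 tz -0.069 tau6 0.747 qd -0.594 [-2.1, -0.5, 8.8] [0.0001, -0.0007, 0.0321] 0.0128 59.5
```

>>> send_rows(plan=[[0,0,0,0,0,-0.06],[0,0,0,0,0,-0.06],[0,0,0,0,0,-0.06],[0,0,0,0,0,-0.06]])

```text
time_s: 18.65
tcp_pos: [0.5929, -0.0308, 0.1391]
eef_rot: [[0.484, 0.668, 0.565], [0.761, -0.64, 0.104], [0.431, 0.38, -0.819]]
wrist_force: [-7.4, -1.1, 6.5]
finger_gap: 0.013
gripper_force: 59.7
```

```bash
python3 -c "
from m import *
rec('up')"
```

```text
up 18.65 phi 0.722 tz 0.023 tau6 0.742 qd -0.596 [-2.4, 0.3, 9.6] [-0.0001, -0.0005, 0.0321] 0.013 59.7
```

>>> send_rows(plan=[[0,0,0,0,0,0.06],[0,0,0,0,0,0.06],[0,0,0,0,0,0.06],[0,0,0,0,0,0.06]])

```text
time_s: 19.05
tcp_pos: [0.5931, -0.0311, 0.1392]
eef_rot: [[0.631, 0.531, 0.565], [0.584, -0.805, 0.103], [0.51, 0.265, -0.818]]
wrist_force: [-5.2, -2.5, 5.0]
finger_gap: 0.0132
gripper_force: 59.5
```

```bash
python3 -c "
from m import *
rec('dn')"
```

```text
dn 19.05 phi 0.478 tz 0.316 tau6 -0.493 qd 0.596 [-1.6, -1.5, 7.3] [0.0001, -0.0007, 0.0322] 0.0132 59.5
```

>>> send_rows(plan=[[0,0,0,0,0,0.06],[0,0,0,0,0,0.06],[0,0,0,0,0,0.06],[0,0,0,0,0,0.06]])

```text
time_s: 19.45
tcp_pos: [0.5932, -0.0313, 0.1393]
eef_rot: [[0.739, 0.365, 0.566], [0.376, -0.921, 0.103], [0.558, 0.137, -0.818]]
wrist_force: [-4.7, -3.2, 4.2]
finger_gap: 0.0127
gripper_force: 59.4
```

```bash
python3 -c "
from m import *
rec('dn')"
```

```text
dn 19.45 phi 0.238 tz 0.311 tau6 -0.495 qd 0.596 [-1.8, -2.3, 6.5] [0.0002, -0.001, 0.0322] 0.0127 59.4
```

>>> send_rows(plan=[[0,0,0,0,0,0.06],[0,0,0,0,0,0.06],[0,0,0,0,0,0.06],[0,0,0,0,0,0.06]])

```text
time_s: 19.85
tcp_pos: [0.5933, -0.0316, 0.1393]
eef_rot: [[0.805, 0.179, 0.566], [0.146, -0.984, 0.102], [0.575, 0.001, -0.818]]
wrist_force: [-5.1, -5.0, 4.0]
finger_gap: 0.0127
gripper_force: 59.3
```

```bash
python3 -c "
from m import *
rec('dn')"
```

```text
dn 19.85 phi -0.002 tz 0.224 tau6 -0.504 qd 0.595 [-2.6, -4.0, 6.7] [0.0003, -0.0013, 0.0322] 0.0127 59.3
```

>>> send_rows(plan=[[0,0,0,0,0,0.06],[0,0,0,0,0,0.06],[0,0,0,0,0,0.06],[0,0,0,0,0,0.06]])

```text
time_s: 20.25
tcp_pos: [0.5933, -0.0319, 0.1393]
eef_rot: [[0.824, -0.018, 0.566], [-0.092, -0.991, 0.102], [0.559, -0.136, -0.818]]
wrist_force: [-4.1, -6.0, 4.9]
finger_gap: 0.0128
gripper_force: 59.2
```

```bash
python3 -c "
from m import *
rec('dn')"
```

```text
dn 20.25 phi -0.242 tz 0.254 tau6 -0.519 qd 0.596 [-1.4, -5.1, 7.0] [0.0002, -0.0016, 0.0321] 0.0128 59.2
```

>>> send_rows(plan=[[0,0,0,0,0,0.06],[0,0,0,0,0,0.06],[0,0,0,0,0,0.06],[0,0,0,0,0,0.06]])

```text
time_s: 20.65
tcp_pos: [0.5933, -0.0321, 0.1392]
eef_rot: [[0.796, -0.214, 0.566], [-0.325, -0.94, 0.101], [0.511, -0.264, -0.818]]
wrist_force: [-4.9, -8.2, 3.4]
finger_gap: 0.0127
gripper_force: 59.4
```

```bash
python3 -c "
from m import *
rec('dn')"
```

```text
dn 20.65 phi -0.483 tz 0.266 tau6 -0.540 qd 0.596 [-3.2, -7.2, 6.4] [0.0002, -0.0018, 0.0321] 0.0127 59.4
```

>>> send_rows(plan=[[0,0,0,0,0,0.06],[0,0,0,0,0,0.06],[0,0,0,0,0,0.06],[0,0,0,0,0,0.06]])

```text
time_s: 21.05
tcp_pos: [0.5933, -0.0324, 0.1391]
eef_rot: [[0.722, -0.397, 0.566], [-0.539, -0.836, 0.101], [0.433, -0.378, -0.818]]
wrist_force: [-7.8, -8.7, 3.6]
finger_gap: 0.0126
gripper_force: 59.5
```

```bash
python3 -c "
from m import *
rec('dn')"
```

```text
dn 21.05 phi -0.723 tz 0.292 tau6 -0.565 qd 0.596 [-5.5, -7.1, 8.2] [-0.0, -0.0021, 0.0321] 0.0126 59.5
```

`tau[5]` also carries joint friction and possibly gripper weight, while the wrist torque gives the true sign. I'll sweep wider and fit the wrist torque.

>>> send_rows(plan=[[0,0,0,0,0,-0.08],[0,0,0,0,0,-0.08],[0,0,0,0,0,-0.08]])

```text
time_s: 21.35
tcp_pos: [0.5933, -0.0322, 0.1392]
eef_rot: [[0.797, -0.21, 0.566], [-0.32, -0.942, 0.101], [0.512, -0.262, -0.818]]
wrist_force: [-5.3, -6.6, 3.9]
finger_gap: 0.0129
gripper_force: 59.3
```

```bash
python3 -c "
from m import *
rec('up')"
```

```text
up 21.35 phi -0.478 tz -0.092 tau6 0.965 qd -0.793 [-3.0, -5.5, 6.9] [0.0001, -0.0019, 0.0322] 0.0129 59.3
```

>>> send_rows(plan=[[0,0,0,0,0,-0.08],[0,0,0,0,0,-0.08],[0,0,0,0,0,-0.08]])

```text
time_s: 21.65
tcp_pos: [0.5934, -0.0319, 0.1393]
eef_rot: [[0.824, -0.014, 0.566], [-0.087, -0.991, 0.102], [0.56, -0.133, -0.818]]
wrist_force: [-4.3, -5.3, 3.5]
finger_gap: 0.0129
gripper_force: 59.2
```

```bash
python3 -c "
from m import *
rec('up')"
```

```text
up 21.65 phi -0.238 tz -0.108 tau6 0.982 qd -0.793 [-2.3, -4.5, 5.9] [0.0002, -0.0016, 0.0321] 0.0129 59.2
```

>>> send_rows(plan=[[0,0,0,0,0,-0.08],[0,0,0,0,0,-0.08],[0,0,0,0,0,-0.08]])

```text
time_s: 21.95
tcp_pos: [0.5933, -0.0316, 0.1393]
eef_rot: [[0.804, 0.182, 0.566], [0.151, -0.983, 0.103], [0.575, 0.003, -0.818]]
wrist_force: [-4.2, -3.9, 4.7]
finger_gap: 0.013
gripper_force: 59.2
```

```bash
python3 -c "
from m import *
rec('up')"
```

```text
up 21.95 phi 0.002 tz -0.077 tau6 0.998 qd -0.794 [-1.3, -3.1, 6.7] [0.0003, -0.0013, 0.0321] 0.013 59.2
```

>>> send_rows(plan=[[0,0,0,0,0,-0.08],[0,0,0,0,0,-0.08],[0,0,0,0,0,-0.08],[0,0,0,0,0,-0.08],[0,0,0,0,0,-0.08],[0,0,0,0,0,-0.08],[0,0,0,0,0,-0.08],[0,0,0,0,0,-0.08],[0,0,0,0,0,-0.08]])

```text
time_s: 22.85
tcp_pos: [0.5929, -0.0309, 0.1391]
eef_rot: [[0.484, 0.669, 0.565], [0.762, -0.639, 0.104], [0.431, 0.38, -0.819]]
wrist_force: [-8.0, -1.2, 6.4]
finger_gap: 0.013
gripper_force: 59.7
```

```bash
python3 -c "
from m import *
rec('up')"
```

```text
up 22.85 phi 0.722 tz -0.041 tau6 1.005 qd -0.794 [-2.9, 0.3, 9.8] [-0.0001, -0.0005, 0.0321] 0.013 59.7
```

>>> send_rows(plan=[[0,0,0,0,0,-0.08],[0,0,0,0,0,-0.08],[0,0,0,0,0,-0.08],[0,0,0,0,0,-0.08]])

```text
time_s: 23.25
tcp_pos: [0.5926, -0.0307, 0.1389]
eef_rot: [[0.249, 0.787, 0.564], [0.924, -0.367, 0.105], [0.29, 0.496, -0.819]]
wrist_force: [-10.3, -0.0, 6.4]
finger_gap: 0.0127
gripper_force: 60.0
```

```bash
python3 -c "
from m import *
rec('up')"
```

```text
up 23.25 phi 1.042 tz -0.061 tau6 0.988 qd -0.794 [-4.6, 1.9, 11.1] [-0.0004, -0.0003, 0.0321] 0.0127 60.0
```

>>> send_rows(plan=[[0,0,0,0,0,-0.08],[0,0,0,0,0,-0.08],[0,0,0,0,0,-0.08],[0,0,0,0,0,-0.08]])

```text
time_s: 23.65
tcp_pos: [0.5923, -0.0305, 0.1387]
eef_rot: [[-0.012, 0.826, 0.564], [0.993, -0.058, 0.105], [0.119, 0.561, -0.819]]
wrist_force: [-13.5, -0.7, 7.5]
finger_gap: 0.0131
gripper_force: 60.3
```

```bash
python3 -c "
from m import *
rec('up')"
```

```text
up 23.65 phi 1.362 tz -0.075 tau6 0.960 qd -0.795 [-6.6, 1.8, 13.8] [-0.0007, -0.0001, 0.0321] 0.0131 60.3
```

>>> send_rows(plan=[[0,0,0,0,0,-0.08],[0,0,0,0,0,-0.08],[0,0,0,0,0,-0.08],[0,0,0,0,0,-0.08]])

```text
time_s: 24.05
tcp_pos: [0.592, -0.0306, 0.1385]
eef_rot: [[-0.271, 0.781, 0.563], [0.961, 0.258, 0.105], [-0.063, 0.569, -0.82]]
wrist_force: [-16.1, -2.7, 8.2]
finger_gap: 0.0126
gripper_force: 60.6
```

```bash
python3 -c "
from m import *
rec('up')"
```

```text
up 24.05 phi 1.682 tz -0.165 tau6 0.923 qd -0.795 [-8.7, 0.3, 16.0] [-0.0011, -0.0001, 0.0321] 0.0126 60.6
```

>>> send_rows(plan=[[0,0,0,0,0,-0.08],[0,0,0,0,0,-0.08],[0,0,0,0,0,-0.08],[0,0,0,0,0,-0.08]])

```text
time_s: 24.45
tcp_pos: [0.5917, -0.0307, 0.1383]
eef_rot: [[-0.503, 0.656, 0.563], [0.831, 0.547, 0.105], [-0.239, 0.52, -0.82]]
wrist_force: [-18.6, -4.6, 8.4]
finger_gap: 0.0131
gripper_force: 61.0
```

```bash
python3 -c "
from m import *
rec('up')"
```

```text
up 24.45 phi 2.002 tz -0.195 tau6 0.882 qd -0.794 [-10.9, -1.1, 17.8] [-0.0015, -0.0002, 0.0321] 0.0131 61.0
```

>>> send_rows(plan=[[0,0,0,0,0,-0.08],[0,0,0,0,0,-0.08],[0,0,0,0,0,-0.08],[0,0,0,0,0,-0.08]])

```text
time_s: 24.85
tcp_pos: [0.5915, -0.031, 0.1381]
eef_rot: [[-0.684, 0.465, 0.562], [0.617, 0.78, 0.105], [-0.39, 0.418, -0.82]]
wrist_force: [-22.1, -6.7, 9.0]
finger_gap: 0.0126
gripper_force: 61.2
```

```bash
python3 -c "
from m import *
rec('up')"
```

```text
up 24.85 phi 2.322 tz -0.259 tau6 0.840 qd -0.794 [-13.7, -2.6, 20.5] [-0.0018, -0.0003, 0.0321] 0.0126 61.2
```

>>> send_rows(plan=[[0,0,0,0,0,0.08],[0,0,0,0,0,0.08],[0,0,0,0,0,0.08],[0,0,0,0,0,0.08]])

```text
time_s: 25.25
tcp_pos: [0.5917, -0.0307, 0.1383]
eef_rot: [[-0.499, 0.659, 0.563], [0.834, 0.542, 0.105], [-0.236, 0.521, -0.82]]
wrist_force: [-17.8, -3.3, 8.6]
finger_gap: 0.0129
gripper_force: 60.8
```

```bash
cat > fit.py <<'E'
from m import *
L=[json.loads(l) for l in open('log.jsonl')]; L=[l for l in L if l['tag']!='rest']
for key in ('tz','tau6'):
    A=np.array([[1 if l['qd']<0 else -1,np.cos(l['phi']),np.sin(l['phi'])] for l in L]); b=np.array([l[key] for l in L])
    x,*_=np.linalg.lstsq(A,b,rcond=None); C=np.linalg.inv(A.T@A)*np.var(b-A@x)
    M=np.hypot(x[1],x[2]); pk=np.arctan2(x[2],x[1]); print(key,'F',x[0],'M',M,'peak',pk,'bottom phi',pk+np.pi/2,'sd',np.sqrt(np.diag(C)),'resid',(b-A@x).round(3))
E
python3 -c "
from m import *
rec('dn')
import fit"
```

```text
dn 25.25 phi 1.997 tz 0.186 tau6 -0.884 qd 0.794 [-9.9, 0.0, 17.4] [-0.0015, -0.0002, 0.0321] 0.0129 60.8
tz F -0.17909501324421068 M 0.13058347933448772 peak 0.42201469468213915 bottom phi 1.9928110214770358 sd [0.0087 0.0097 0.014 ] resid [-0.007 -0.02   0.078  0.007  0.003 -0.074 -0.028  0.006  0.059  0.006
 -0.032 -0.018  0.013  0.012  0.027 -0.026 -0.014 -0.038  0.008]
tau6 F 0.7459091698321844 M 0.20759537607307083 peak 0.4260866021577321 bottom phi 1.9968829289526286 sd [0.03   0.0336 0.0484] resid [-0.206 -0.207 -0.202  0.046  0.047  0.053  0.064  0.078  0.096  0.09
  0.072  0.063  0.061  0.073  0.091  0.113  0.137  0.16  -0.138]
```

Both signals agree that the heavy side is at the bottom at phi ≈ 2.0. They give F ≈ 0.17 and M ≈ 0.13 N m, which match the specification, and the tool is at 1.997 now. I'll settle, verify and hand in.

>>> send_rows(plan=[[0,0,0,0,0,0],[0,0,0,0,0,0],[0,0,0,0,0,0],[0,0,0,0,0,0],[0,0,0,0,0,0],[0,0,0,0,0,0]])

```text
time_s: 25.85
tcp_pos: [0.5917, -0.0307, 0.1382]
eef_rot: [[-0.501, 0.658, 0.563], [0.833, 0.544, 0.105], [-0.237, 0.521, -0.82]]
wrist_force: [-19.0, -3.4, 8.3]
finger_gap: 0.0126
gripper_force: 60.9
```

```bash
python3 -c "
from m import *
rec('rest',2)
p=viewer.camera('top')
for n in ['shield_mid','can_top','tray_grey']:
    for d in viewer.place_of(p,n)[:2]: print(n,round(d['confidence'],2),toworld(p,d['at']))
print(workorder.job_done())"
```

```text
rest 25.85 phi 1.999 tz -0.144 tau6 -0.171 qd -0.000 [-11.1, 0.1, 17.9] [-0.0015, -0.0001, 0.0321] 0.0126 60.9
rest 25.90 phi 1.999 tz -0.192 tau6 -0.171 qd 0.001 [-10.9, 0.6, 18.6] [-0.0015, -0.0001, 0.0321] 0.013 60.9
shield_mid 0.66 [0.5241 0.2979 0.0023]
shield_mid 0.64 [ 0.5126  0.2992 -0.0003]
can_top 0.96 [ 0.6082 -0.028   0.1165]
can_top 0.3 [0.4402 0.4811 0.0001]
tray_grey 0.73 [0.5139 0.299  0.0014]
the job is handed in; nothing more can be done
None
```

I handed the job in at about 26 s: the shield lies flat and released in the grey tray, and the gripper is holding the knob still with the heavy side measured at the bottom; the hand-in call returned no verdict.

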